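# Index the sample carousel and hold a dip probe centred in the open well

## Task

On the optics bench, turn the sample carousel by its red post one click counter-clockwise (seen from above), so that the open green well stops under the blue guide. Then take the orange-handled probe out of its rest and lower its rod, upright, through the hole in the guide until the white band on the rod is level with the guide's top face (the tip is then about halfway down the well), never letting the probe touch the guide, the well or any part of the carousel. Finish while still holding the probe there, still, upright and centred in the hole, and leave the glasses, the bottle and the mirror where they stand.

Things in the scene. Friction and masses are not known exactly. Their poses are not given: they have to be found in the camera images.
- carousel: Fixed carousel: dark base 230x160x16 mm, origin at bench level on the turret axis; +x points to the blue guide plate (x 40 to 120, y +-25, z 125 to 137 mm; column under its outer end). Turret: hub 92 mm across, top z 75; three wells 34 mm across, z 28 to 75, 60 mm from the axis, 0.9 rad apart: black cap (top z 83), open green, black cap. Red post on the far side from the guide.
- turret (a joint): turret angle in rad, grows counter-clockwise seen from above. Spring detents at 0 (start, capped well under guide), 0.9 (open green well under guide), 1.8 (other capped well); end stops just beyond 0 and 1.8. Turning takes up to about 3 N at the post; past the midpoint it snaps on into the next detent. Released near one, it settles within 0.03 rad of it.
- post (a point): centre of the top of the red round post: 12 mm diameter, 45 mm high, top z 120 mm, standing on an arm with upper face at z 75, 70 mm from the turret axis. Turns with the turret: seen from the turret axis, its direction is the carousel's +x turned counter-clockwise by pi - 0.45 + turret angle
- guide (a point): centre of the guide hole, at the level of the guide plate's top face: upright round hole, 24 mm diameter, through the 12 mm plate, 60 mm from the turret axis, 137 mm above the bench
- well (a point): centre of the mouth of the open green well: round, 28 mm inside diameter, 43 mm deep, mouth 75 mm above the bench, turns with the turret
- probe: dip probe, about 90 g, upright in its rest. Origin at the rod tip, z up along the rod. Steel rod 8 mm diameter, 120 mm long; white band 74.5 to 94.5 mm above the tip (middle 84.5); steel collar 28 mm diameter at 120 to 126 mm; orange handle to grip, 22 x 22 mm square, sides along the probe's x and y, from 126 to 181 mm above the tip
- rest: fixed probe rest: 90 x 90 mm dark foot 6 mm thick, aluminium bridge with top plate (44 x 78 mm in x and y, top z 130 mm) with a 10 mm hole in which the rod hangs by its collar, tip 10 mm above the bench. Origin at bench level under the hole
- glasses: loose laser safety glasses with red lenses, about 115 x 140 x 44 mm, standing on the bench; bystander. Origin at the bench level in the middle of the lenses
- cleaner: loose blue bottle, 52 mm diameter, 130 mm tall; bystander. Origin in the centre of its underside
- mirror: loose mirror in a black square mount on a steel post and round foot (56 mm diameter), 118 mm tall; bystander. Origin in the centre of its underside

How it is judged (in metres and radians):
On the way, in this order (a step that is already met when the one before it is completed fails the run):
1. the turret rests in the detent that brings the open green well under the guide, with the probe still in its rest (value of joint turret between 0.84 and 0.96 rad and distance of probe from where it was at the start of the episode below 0.02 m), for 0.3 s.
2. the probe is held clear of its rest, its tip above the guide (height (world z) of probe above 0.139 m and contact force between probe and the fingers above 0.5 N and value of joint turret between 0.84 and 0.96 rad), for 0.1 s.
At the end, for the whole second after the job is handed in: Turret at 0.9 rad (within 0.06); probe held by the fingers alone, touching nothing else, still, within 0.08 rad of upright, tip within 4.5 mm of the guide hole's axis, white band's middle within 12 mm of the guide's top face; glasses, bottle and mirror within 30 mm of their starts (value of joint turret between 0.84 and 0.96 rad and horizontal distance between probe and guide below 0.0045 m and angle between probe's own z axis and vertical below 0.08 rad and z of probe in the frame of guide between -0.0965 and -0.0725 m and linear speed of probe below 0.02 m/s and contact force between probe and the fingers above 0.5 N and contact force between probe and carousel below 0.1 N and contact force between probe and rest below 0.1 N and distance of each of glasses, cleaner, mirror from where it was at the start of the episode below 0.03 m); the arm keeps its last pose, push and grip.
It fails at once if the probe touches the guide or another part of the carousel (contact force between probe and carousel above 0.2 N).
It fails at once if the turret is turned past the open well (value of joint turret above 1.35 rad).
It fails at once if a bystander is disturbed (distance of any of glasses, cleaner, mirror from where it was at the start of the episode above 0.03 m).
It also fails if it takes over 54 s, if anything falls off the work surface, if the arm or the gripper's body presses on something with over 40 N, if the wrist force passes 120 N, or if a joint passes its speed limit or range.

## Robot

A 6-joint arm with a two-finger parallel gripper is mounted at the origin on the work surface. World frame = base frame: x ahead of the robot, y to its left, z up, the work surface at z = 0. Lengths are in m, angles in degrees, forces in N, time in s.
With the tool pointing down it reaches from about 0.35 to 0.875 m from the base axis. Payload 4.2 kg.
Tool frame: the origin (TCP) lies midway between the tips of the shut fingers; the grasp point (between the pads) lies 19 mm behind it; z points along the fingers, y is the line along which they close (so a half turn about z gives the same grasp; the last joint's range is limited). The gripper opens to 87 mm and grips with 3 to 60 N. Pads are 19 mm wide; open, the fingers measure 117 mm over their backs; the gripper's body (75 mm by 190 mm) begins 51 mm behind the grasp point.
Start: joints at [-58.178, 22.042, 0.453, 0, -68.411, -14.817], TCP at [0.183, -0.598, 0.223] pointing down, gripper open.
Joint ranges: [-179.83, 179.83], [-69.29, 118.12], [-61.27, 80.66], [-181.25, 117.63], [-171.15, -9.14], [-177.46, 177.46]. Speed limits (degrees/s): [159.86, 159.86, 180, 180, 180, 180].

## Interface

Orientations are given as a 3x3 rotation matrix whose columns are the frame's x, y, z axes.
In Python, from station import r, vision, order gives the robot as it stands (r), with the cameras (vision) and the job (order).
- The arm moves only by the tool shift_gripper, called after "Call:" as name([rows], argument=value, ...), one row to a line, values as JSON. Schema: {"type":"object","properties":{"ticks":{"type":"array","items":{"type":"array","prefixItems":[{"type":"number"},{"type":"array","items":{"type":"number"},"minItems":3,"maxItems":3},{"type":"array","items":{"type":"number"},"minItems":3,"maxItems":3}],"minItems":3,"maxItems":3},"minItems":1,"maxItems":8},"only":{"type":"string"},"quiet":{"type":"boolean"},"lines":{"type":"string"}},"required":["ticks"],"additionalProperties":false}. ticks is a list of rows, 1 to 8 of them, each written [opening, [dx, dy, dz], [rx, ry, rz]]: the opening from 0.0 (shut) to 1.0 (fully open), then dx, dy, dz in parts of the range, where 1.0 means 0.4 m, then a rotation vector rx, ry, rz in parts of the range, where 1.0 means 2 pi rad; each row is the pose to reach, as a shift and turn from the pose commanded when the call began, along the tool's axes at that moment; what a row does not reach only later rows make up. A row lasts 1/10 s, in which the tool goes at most 0.05 m and 8.59 degrees, less where a joint would pass 70% of its speed; a pose out of reach is approached as far as the arm can. The fingers move at their own pace and stop on an object; the grip force is fixed at half the most. Time passes only in rows, so rows that do not move let the fingers close. The tool returns the time, the measured TCP pose, the force, the opening and the grip force at its end. only (a regular expression) keeps the lines of the reply that match it, lines (a string "A,B") keeps lines A to B, and quiet returns only ok. Input that does not fit is refused with a message, and nothing moves.
- r.sense(): the state, without advancing time (a new reading comes with each control period).
- vision.capture(name): name is "scene" or "top" or "wrist"; returns a dict with "pixels" (480x640x3 uint8, red, green, blue), "z_map" (480x640 float32, m along the optical axis (not along the pixel's ray), 0 where there is no reading), "K" (3x3 intrinsics, pixels), "world_from_camera" (4x4, takes a point from camera to world coordinates). Camera axes: x right, y up, looking along -z (the intrinsics and any distortion apply to the point x, -y, -z); pixel columns grow to the right and rows downward; lengths in m; the calibration is good to about 2 mm. A picture is of the moment at which its call begins.
- order.finish_job(): hands the job in; it is judged then, once.
The state is a dict: "time_s": time; "joints": joint angles; "joint_velocities": joint speeds; "effort": joint torques, N m; "tcp_pos": TCP position; "ee_rot": TCP orientation; "wrist_force": force on the tool from outside, world axes, zero at the start; "moment": the same for the moment, N m; "gripper_width": opening from 0.0 (shut) to 1.0 (fully open); "gripper_force": force on a finger pad.
Only numpy, scipy, OpenCV 4.12 (cv2) and the standard library are available. Lean on these libraries where they do the work, as an engineer would, in place of code of your own. Each camera call takes 0.05 s, during which the arm holds its last target. There are 200 camera calls.

## Working session

There is one attempt and no reset: what is moved stays moved. The work goes in short steps, Python scripts to look and compute and a tool call to move; the robot and the scene stay as the last step left them, time stands still between calls to the robot, and variables do not carry over. Pictures are saved under pics/ and viewed, at most 10 in all, crops included, and the job is handed in when it is done.

```bash
mkdir -p pics; ls
```

Run:
```python
from station import r, vision, order
import cv2,numpy as np
for n in ("scene","top"):
    c=vision.capture(n); np.savez(f"{n}0.npz",**c); cv2.imwrite(f"pics/{n}0.png",c["pixels"][:,:,::-1])
    print(n,c["K"].tolist(),c["world_from_camera"].round(3).tolist(),[k for k in c])
s=r.sense();print(s["tcp_pos"],s["ee_rot"],s["time_s"])
```

```text
pics
station.py
scene [[579.4194518395851, 0.0, 315.32031720075815], [0.0, 579.4194518395851, 238.5423133131328], [0.0, 0.0, 1.0]] [[-0.512, -0.631, 0.583, 1.207], [0.859, -0.373, 0.351, 0.42], [-0.005, 0.681, 0.732, 0.948], [0.0, 0.0, 0.0, 1.0]] ['pixels', 'z_map', 'K', 'world_from_camera']
top [[496.8954928338147, 0.0, 320.89241104898855], [0.0, 496.8954928338147, 239.6686558860579], [0.0, 0.0, 1.0]] [[-0.006, 0.979, -0.202, 0.367], [-1.0, -0.006, 0.001, 0.033], [-0.0, 0.202, 0.979, 0.996], [0.0, 0.0, 0.0, 1.0]] ['pixels', 'z_map', 'K', 'world_from_camera']
[ 0.18267106 -0.59716545  0.22157191] [[-9.56304219e-01 -2.92372658e-01 -6.84637335e-04]
 [-2.92373435e-01  9.56302483e-01  1.82651230e-03]
 [ 1.20698126e-04  1.94687119e-03 -9.99998098e-01]] 0.1
```

View pics/scene0.png

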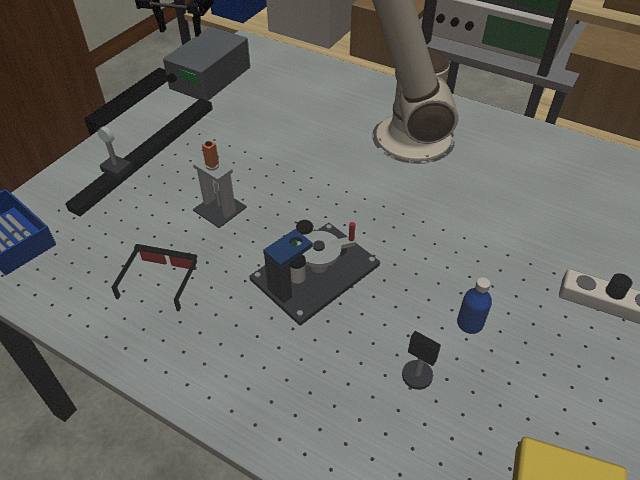

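View pics/top0.png

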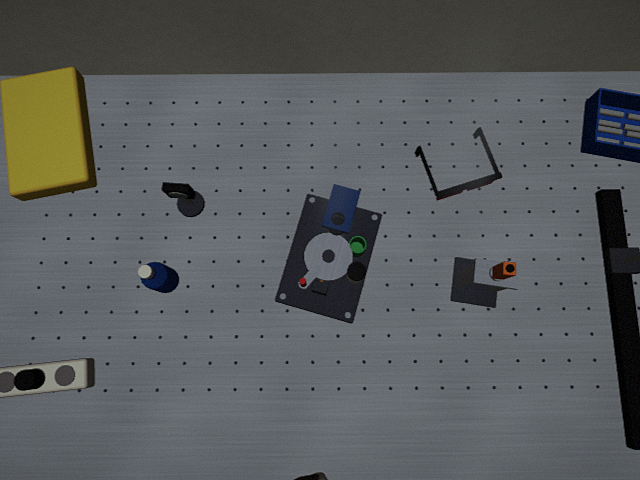

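The scene view shows the carousel in the middle (guide hole about (297,243), post (352,232)) and the probe in its rest at (210,155). The top view shows the hole at (338,219), post (303,283), green well (358,245) and handle top (510,268).

Create h.py:
```python
import numpy as np,cv2
def world(c):
    z=c["z_map"];K=c["K"];v,u=np.mgrid[:480,:640]
    p=np.stack([(u-K[0,2])/K[0,0]*z,-(v-K[1,2])/K[1,1]*z,-z],-1)
    T=c["world_from_camera"];return p@T[:3,:3].T+T[:3,3]
def ray(c,u,v,h):
    K=c["K"];T=c["world_from_camera"];d=T[:3,:3]@[(u-K[0,2])/K[0,0],-(v-K[1,2])/K[1,1],-1]
    return T[:3,3]+d*(h-T[2,3])/d[2]
```

Run:
```python
from h import *
for n in("scene","top"):
    c=dict(np.load(n+"0.npz"));P=world(c);hsv=cv2.cvtColor(c["pixels"],cv2.COLOR_RGB2HSV).astype(int);H,S,V=hsv[...,0],hsv[...,1],hsv[...,2]
    z=P[...,2];ok=(c["z_map"]>0)&(P[...,0]>.2)&(P[...,0]<.85)&(abs(P[...,1])<.6)
    def rep(t,m):
        q=P[m&ok]
        if len(q): 
            print(n,t,len(q),"mean",q.mean(0).round(4),"min",q.min(0).round(3),"max",q.max(0).round(3),"zmed",np.median(q[:,2]).round(4))
            return q
    red=((H<5)|(H>174))&(S>140); org=(H>=5)&(H<18)&(S>150)
    rep("redpost top",red&(z>.112)&(z<.128)&(P[...,1]>-.1)&(P[...,1]<.2)); rep("org top",org&(z>.184)&(z<.2))
    q=rep("org",org&(z>.13)); 
    b=(H>100)&(H<125)&(S>100)
    q=rep("guide",b&(z>.13)&(z<.145)&(P[...,1]<.2))
    if q is not None: print(cv2.minAreaRect((q[:,:2]*1000).astype(np.float32)))
    near=(abs(P[...,1])<.15)
    q=rep("hub",(z>.07)&(z<.079)&near&(S<60)&(V>70))
    if q is not None: print(cv2.minEnclosingCircle((q[:,:2]*1000).astype(np.float32)))
    q=rep("green",(H>45)&(H<85)&(S>100)&(z>.068)&(z<.082)&near)
    q=rep("base",(z>.012)&(z<.021)&near&(V<90))
    if q is not None: print(cv2.minAreaRect((q[:,:2]*1000).astype(np.float32)))
    q=rep("restfoot",(z>.003)&(z<.012)&(V<75)&(P[...,1]<-.2)&(P[...,1]>-.45))
    q=rep("resttop",(z>.124)&(z<.134)&(P[...,1]<-.2)&(P[...,1]>-.5)&(S<60)&(V>80))
    if q is not None: print(cv2.minAreaRect((q[:,:2]*1000).astype(np.float32)))
    im=c["pixels"][:,:,::-1]
    a=im[180:310,270:390] if n=="top" else im[210:290,250:390]
    b=im[240:320,440:540] if n=="top" else im[130:230,180:260]
    f=lambda x:cv2.resize(x,(400,400*x.shape[0]//x.shape[1]))
    a,b=f(a),f(b);k=max(len(a),len(b));z0=np.zeros((k,800,3),np.uint8);z0[:len(a),:400]=a;z0[:len(b),400:]=b
    globals()[n]=z0
x=np.vstack([top,scene]);cv2.imwrite("pics/crop0.png",cv2.resize(x,None,fx=.63,fy=.63));print(x.shape)
```

```text
scene redpost top 21 mean [0.4766 0.0657 0.1189] min [0.469 0.06  0.112] max [0.481 0.071 0.122] zmed 0.1191
scene org top 45 mean [ 0.4885 -0.2739  0.1905] min [ 0.475 -0.287  0.185] max [ 0.498 -0.264  0.193] zmed 0.1907
scene org 100 mean [ 0.4905 -0.2743  0.1736] min [ 0.475 -0.288  0.137] max [ 0.498 -0.263  0.193] zmed 0.1796
scene guide 770 mean [ 0.6077 -0.0043  0.1369] min [ 0.56  -0.039  0.13 ] max [0.648 0.031 0.142] zmed 0.137
((604.9605712890625, -4.563205718994141), (53.94953155517578, 81.6810302734375), 74.24694061279297)
scene hub 1016 mean [0.5246 0.0293 0.0747] min [ 0.467 -0.029  0.07 ] max [0.604 0.075 0.079] zmed 0.0748
((533.9192504882812, 33.92737579345703), 75.78125)
scene green 6 mean [ 0.5392 -0.0308  0.0718] min [ 0.535 -0.038  0.068] max [ 0.548 -0.023  0.078] zmed 0.0706
scene base 3384 mean [0.5566 0.0445 0.016 ] min [ 0.407 -0.092  0.012] max [0.67  0.123 0.021] zmed 0.016
((538.244873046875, 16.05944061279297), (161.7469482421875, 230.7754669189453), 73.49591827392578)
scene restfoot 668 mean [ 0.5183 -0.2755  0.0063] min [ 0.334 -0.449  0.003] max [ 0
[... 902 characters left out ...]
 30.95499038696289), 61.86420822143555)
top green 86 mean [ 0.5486 -0.0387  0.0739] min [ 0.506 -0.052  0.069] max [ 0.565 -0.02   0.082] zmed 0.074
top base 5096 mean [0.5238 0.0235 0.0156] min [ 0.405 -0.091  0.012] max [0.666 0.123 0.021] zmed 0.0155
((536.1629638671875, 16.502960205078125), (159.88540649414062, 230.1874542236328), 73.59690856933594)
top restfoot 1074 mean [ 0.486  -0.2677  0.0059] min [ 0.328 -0.449  0.003] max [ 0.828 -0.201  0.012] zmed 0.0057
top resttop 700 mean [ 0.4823 -0.2701  0.1296] min [ 0.458 -0.318  0.125] max [ 0.512 -0.235  0.134] zmed 0.1297
((484.54022216796875, -276.26605224609375), (78.83689880371094, 44.21574401855469), 80.60862731933594)
(933, 800, 3)
```

View pics/crop0.png

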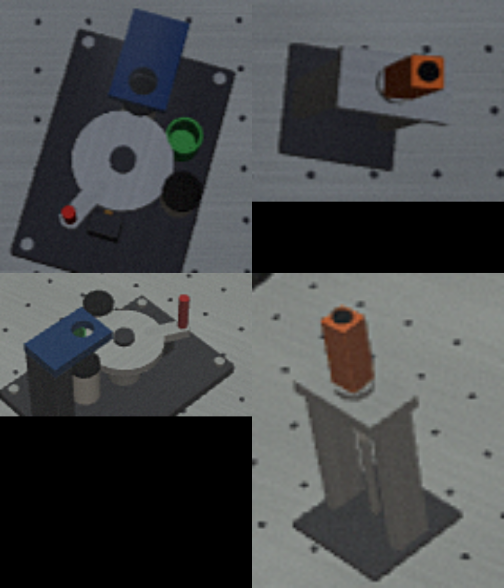

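The crops show the handle square in its rest, the red post left of the hub, and the open green well to the right of the guide.

Add to h.py:
```python
A=np.radians(-16.7);D=np.array([np.cos(A),np.sin(A)]);AX=np.array([.604,-.0042])-.08*D
HOLE=AX+.06*D
def post(q):
    a=A+np.pi-.45+q;return AX+.07*np.array([np.cos(a),np.sin(a)])
def go(r,t,yaw=None):
    s=r.sense();R=np.array(s["ee_rot"]);print("tool delta",(R.T@(np.array(t)-s["tcp_pos"])).round(4))
    if yaw is not None: # yaw of tool y axis, deg
        y=np.degrees(np.arctan2(R[1,1],R[0,1]));print("rz",round(-((yaw-y+90)%180-90),2))
```

Run:
```python
from h import *
from station import r, vision, order
print(HOLE,post(0),post(.9))
go(r,[*post(0),.22],73)
go(r,[*post(0),.09],73)
```

```text
[0.58484355 0.00154721] [0.47575084 0.06606493] [0.45825197 0.00773816]
tool delta [-0.4742  0.5486  0.0026]
rz 34.0
tool delta [-0.4742  0.5483  0.1326]
rz 34.0
```

The manual's scale: shifts go in shares of 0.4 m and turns go in shares of 2 pi rad. Converting my numbers, 0.274 m / 0.4 = 0.685, -0.237 m / 0.4 = -0.5925, 17 degrees / 360 = 0.0472.

Call:
shift_gripper([
  [0.3, [-0.5925, 0.685, 0], [0, 0, 0.0472]],
  [0.3, [-0.5925, 0.685, 0], [0, 0, 0.0472]],
  [0.3, [-0.5925, 0.685, 0], [0, 0, 0.0472]],
  [0.3, [-0.5925, 0.685, 0], [0, 0, 0.0472]],
  [0.3, [-0.5925, 0.685, 0], [0, 0, 0.0472]],
  [0.3, [-0.5925, 0.685, 0], [0, 0, 0.0472]],
  [0.3, [-0.5925, 0.685, 0], [0, 0, 0.0472]],
  [0.3, [-0.5925, 0.685, 0], [0, 0, 0.0472]],
])

```text
time_s: 0.9
tcp_pos: [0.33, -0.2631, 0.2226]
ee_rot: [[-1.0, -0.005, 0.001], [-0.005, 1.0, 0.001], [-0.001, 0.001, -1.0]]
wrist_force: [0.2, -1.3, 0.5]
gripper_width: 0.364
gripper_force: 0.0
```

Run:
```python
from h import *
from station import r, vision, order
go(r,[*post(0),.2],73)
```

```text
tool delta [-0.1473  0.3285  0.0228]
rz 17.26
```

To row units: 0.329 m / 0.4 = 0.8225, -0.147 m / 0.4 = -0.3675, 17 degrees / 360 = 0.0472.

Call:
shift_gripper([
  [0.3, [-0.3675, 0.8225, 0.05], [0, 0, 0.0472]],
  [0.3, [-0.3675, 0.8225, 0.05], [0, 0, 0.0472]],
  [0.3, [-0.3675, 0.8225, 0.05], [0, 0, 0.0472]],
  [0.3, [-0.3675, 0.8225, 0.05], [0, 0, 0.0472]],
  [0.3, [-0.3675, 0.8225, 0.05], [0, 0, 0.0472]],
  [0.3, [-0.3675, 0.8225, 0.05], [0, 0, 0.0472]],
  [0.3, [-0.3675, 0.8225, 0.05], [0, 0, 0.0472]],
  [0.3, [-0.3675, 0.8225, 0.05], [0, 0, 0.0472]],
])

```text
time_s: 1.7
tcp_pos: [0.477, 0.0656, 0.2021]
ee_rot: [[-0.957, 0.29, -0.0], [0.29, 0.957, 0.0], [0.0, 0.0, -1.0]]
wrist_force: [0.4, -0.5, 0.3]
gripper_width: 0.299
gripper_force: 0.0
```

Call:
shift_gripper([
  [0.3, [0, 0, 0], [0, 0, 0]],
  [0.3, [0, 0, 0], [0, 0, 0]],
])

```text
time_s: 1.9
tcp_pos: [0.4759, 0.0632, 0.2018]
ee_rot: [[-0.957, 0.291, -0.002], [0.291, 0.957, -0.001], [0.002, -0.001, -1.0]]
wrist_force: [-0.7, -0.9, 0.1]
gripper_width: 0.304
gripper_force: 0.0
```

Run:
```python
from h import *
from station import r, vision, order
go(r,[*post(0),.09],73)
c=vision.capture("wrist");np.savez("w1.npz",**c);cv2.imwrite("pics/w1.png",c["pixels"][:,:,::-1])
```

```text
tool delta [0.0008 0.0029 0.1118]
rz 0.08
```

View pics/w1.png

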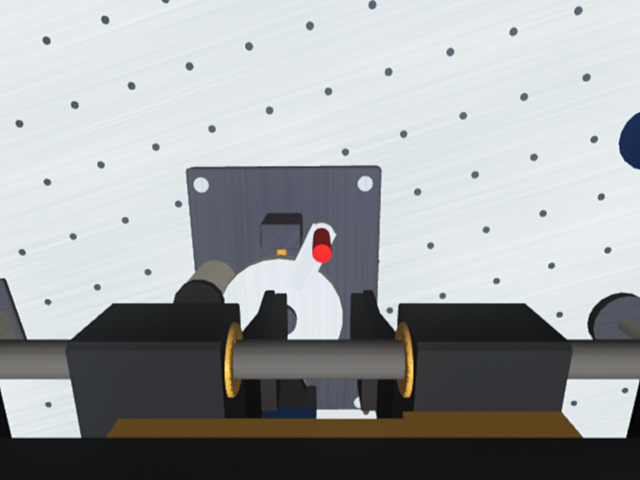

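The wrist view shows the post top at (322,254), between the fingers laterally. I'll cross-check its position from this view.

Run:
```python
from h import *
from station import r, vision, order
c=dict(np.load("w1.npz"));h=cv2.cvtColor(c["pixels"],cv2.COLOR_RGB2HSV);P=world(c)
m=((h[...,0]<5)|(h[...,0]>174))&(h[...,1]>140)&(abs(P[...,2]-.12)<.004)
print(P[m].mean(0),m.sum(),P[m].min(0),P[m].max(0)); go(r,[*post(0),.09],73)
```

```text
[0.47398988 0.06738051 0.12075162] 307 [0.46879183 0.06175438 0.11627914] [0.48027776 0.07284011 0.12268373]
tool delta [0.0008 0.0036 0.1121]
rz 0.01
```

To row units: 0.11 m / 0.4 = 0.275, 0.003 m / 0.4 = 0.0075.

Call:
shift_gripper([
  [0.3, [0.0025, 0.0075, 0.1], [0, 0, 0]],
  [0.3, [0.0025, 0.0075, 0.2], [0, 0, 0]],
  [0.3, [0.0025, 0.0075, 0.275], [0, 0, 0]],
  [0.3, [0.0025, 0.0075, 0.275], [0, 0, 0]],
  [0.3, [0.0025, 0.0075, 0.275], [0, 0, 0]],
])

```text
time_s: 2.45
tcp_pos: [0.4765, 0.065, 0.0933]
ee_rot: [[-0.956, 0.293, 0.0], [0.293, 0.956, -0.0], [-0.0, -0.0, -1.0]]
wrist_force: [-0.2, -0.0, 0.7]
gripper_width: 0.299
gripper_force: 0.0
```

Run:
```python
from h import *
from station import r, vision, order
for q in (.15,.3,.45,.6,.75,.9): print(q); go(r,[*post(q),.09])
```

```text
0.15
tool delta [ 0.0048 -0.009   0.0033]
0.3
tool delta [ 0.007  -0.0193  0.0033]
0.45
tool delta [ 0.0078 -0.0297  0.0033]
0.6
tool delta [ 0.0069 -0.0402  0.0033]
0.75
tool delta [ 0.0045 -0.0504  0.0033]
0.9
tool delta [ 0.0006 -0.0601  0.0033]
```

To row units: -0.06 m / 0.4 = -0.15, -0.055 m / 0.4 = -0.1375.

Call:
shift_gripper([
  [0.3, [0.0125, -0.0225, 0], [0, 0, 0]],
  [0.3, [0.0175, -0.0425, 0], [0, 0, 0]],
  [0.3, [0.02, -0.0625, 0], [0, 0, 0]],
  [0.3, [0.02, -0.0825, 0], [0, 0, 0]],
  [0.3, [0.0175, -0.1025, 0], [0, 0, 0]],
  [0.3, [0.0125, -0.1225, 0], [0, 0, 0]],
  [0.3, [0.0075, -0.1375, 0], [0, 0, 0]],
  [0.3, [0.0025, -0.15, 0], [0, 0, 0]],
])

```text
time_s: 3.25
tcp_pos: [0.4577, 0.0079, 0.0925]
ee_rot: [[-0.956, 0.293, -0.0], [0.293, 0.956, -0.0], [0.0, -0.0, -1.0]]
wrist_force: [0.4, -0.1, -0.7]
gripper_width: 0.301
gripper_force: 0.0
```

Call:
shift_gripper([
  [0.3, [0, 0, 0], [0, 0, 0]],
  [0.3, [0, 0, 0], [0, 0, 0]],
  [0.3, [0, 0, 0], [0, 0, 0]],
])

```text
time_s: 3.55
tcp_pos: [0.4578, 0.0089, 0.0925]
ee_rot: [[-0.956, 0.292, -0.0], [0.292, 0.956, -0.0], [0.0, -0.0, -1.0]]
wrist_force: [0.1, 0.8, -0.5]
gripper_width: 0.298
gripper_force: 0.0
```

Run:
```python
from h import *
from station import r, vision, order
go(r,[*post(.9),.09])
for n in("top","scene"):
    c=vision.capture(n);P=world(c);h=cv2.cvtColor(c["pixels"],cv2.COLOR_RGB2HSV)
    m=((h[...,0]<5)|(h[...,0]>174))&(h[...,1]>140)&(abs(P[...,2]-.12)<.008)&(abs(P[...,1])<.15)
    print(n,m.sum(),P[m].mean(0) if m.any() else 0)
    cv2.imwrite("pics/turn_%s.png"%n,cv2.resize(c["pixels"][180:310,260:400,::-1] if n=="top" else c["pixels"][180:330,230:400,::-1],None,fx=3,fy=3))
```

```text
tool delta [-0.0008 -0.0009  0.0025]
top 0 0
scene 8 [0.46345803 0.00807545 0.11713106]
```

Lift in one call 0.16 → z .25, then travel to (.484,-.275,.27).

To row units: -0.18 m / 0.4 = -0.45, -0.13 m / 0.4 = -0.325.

Call:
shift_gripper([
  [0.3, [0, 0, -0.075], [0, 0, 0]],
  [0.3, [0, 0, -0.2], [0, 0, 0]],
  [0.3, [0, 0, -0.325], [0, 0, 0]],
  [0.3, [0, 0, -0.45], [0, 0, 0]],
  [0.6, [0, 0, -0.45], [0, 0, 0]],
])

```text
time_s: 4.15
tcp_pos: [0.4616, 0.0096, 0.2802]
ee_rot: [[-0.957, 0.291, 0.016], [0.291, 0.957, 0.003], [-0.014, 0.008, -1.0]]
wrist_force: [0.0, 0.5, -0.6]
gripper_width: 0.335
gripper_force: 0.0
```

Run:
```python
from h import *
from station import r, vision, order
go(r,[.484,-.275,.28],80.6)
for n in("top","scene"):
    c=vision.capture(n);P=world(c);h=cv2.cvtColor(c["pixels"],cv2.COLOR_RGB2HSV)
    m=((h[...,0]<5)|(h[...,0]>174))&(h[...,1]>140)&(abs(P[...,2]-.12)<.008)&(abs(P[...,1])<.15)
    q=P[m].mean(0) if m.any() else np.zeros(3);d=q[:2]-AX
    print(n,m.sum(),q,"turret",(np.arctan2(d[1],d[0])-A-np.pi+.45)%(2*np.pi))
```

```text
tool delta [-0.1042 -0.2657 -0.0004]
rz -7.51
top 0 [0. 0. 0.] turret 0.7770820762704176
scene 19 [0.46000103 0.00770697 0.11925929] turret 0.90449508349755
```

Turret is at about 0.90. Now I move to the probe.

To row units: -0.266 m / 0.4 = -0.665, -0.104 m / 0.4 = -0.26, -7.5 degrees / 360 = -0.0208.

Call:
shift_gripper([
  [0.6, [-0.26, -0.665, 0], [0, 0, -0.0208]],
  [0.6, [-0.26, -0.665, 0], [0, 0, -0.0208]],
  [0.6, [-0.26, -0.665, 0], [0, 0, -0.0208]],
  [0.6, [-0.26, -0.665, 0], [0, 0, -0.0208]],
  [0.6, [-0.26, -0.665, 0], [0, 0, -0.0208]],
  [0.6, [-0.26, -0.665, 0], [0, 0, -0.0208]],
  [0.6, [-0.26, -0.665, 0], [0, 0, -0.0208]],
  [0.6, [-0.26, -0.665, 0], [0, 0, -0.0208]],
])

```text
time_s: 5.05
tcp_pos: [0.4784, -0.2764, 0.2698]
ee_rot: [[-0.986, 0.167, -0.005], [0.167, 0.986, 0.002], [0.005, 0.001, -1.0]]
wrist_force: [-0.1, -0.4, -0.5]
gripper_width: 0.6
gripper_force: 0.0
```

Call:
shift_gripper([
  [0.6, [0, 0, 0], [0, 0, 0]],
  [0.6, [0, 0, 0], [0, 0, 0]],
])

```text
time_s: 5.25
tcp_pos: [0.4793, -0.2748, 0.2722]
ee_rot: [[-0.987, 0.163, -0.001], [0.163, 0.987, 0.0], [0.001, 0.0, -1.0]]
wrist_force: [-0.1, 0.9, -0.6]
gripper_width: 0.597
gripper_force: 0.0
```

Run:
```python
from h import *
from station import r, vision, order
c=vision.capture("wrist");np.savez("w2.npz",**c);cv2.imwrite("pics/w2.png",c["pixels"][:,:,::-1])
P=world(c);h=cv2.cvtColor(c["pixels"],cv2.COLOR_RGB2HSV)
m=(h[...,0]<18)&(h[...,1]>150)&(abs(P[...,2]-.191)<.004)
print(m.sum(),P[m].mean(0));q=(P[m][:,:2]*1000).astype(np.float32);print(cv2.minAreaRect(q))
v,u=np.nonzero(m);Q=np.array([ray(c,a,b,.191)[:2] for a,b in zip(u,v)])*1000;print(cv2.minAreaRect(Q.astype(np.float32)))
s=r.sense();print(s["tcp_pos"])
c=vision.capture("top");P=world(c);h=cv2.cvtColor(c["pixels"],cv2.COLOR_RGB2HSV)
g=(h[...,0]>45)&(h[...,0]<85)&(h[...,1]>80)&(abs(P[...,1])<.15);print("green visible in top",g.sum(),P[g].mean(0) if g.any() else 0)
```

```text
829 [ 0.48220606 -0.27447613  0.19185629]
((483.7266540527344, -274.7561340332031), (21.058156967163086, 21.522737503051758), 84.86697387695312)
((483.3038024902344, -274.7196350097656), (21.063095092773438, 22.31553077697754), 84.83495330810547)
[ 0.47943575 -0.27483937  0.27245758]
green visible in top 112 [0.56184605 0.00190513 0.14108025]
```

View pics/w2.png

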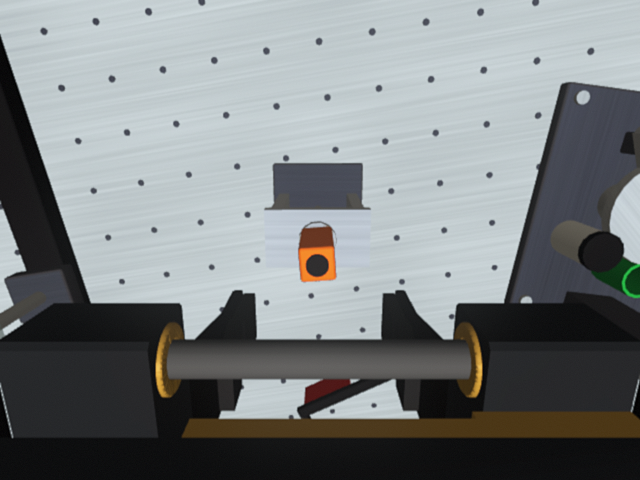

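The view shows the handle top at (317,265), turned about 4° from the rest. I'll grip with the tool's y at 84.8°.

Run:
```python
from h import *
from station import r, vision, order
go(r,[.4838,-.275,.147],84.8)
```

```text
tool delta [-0.0042  0.0006  0.1257]
rz -4.19
```

To row units: 0.125 m / 0.4 = 0.3125, 0.1 m / 0.4 = 0.25, -4.2 degrees / 360 = -0.0117.

Call:
shift_gripper([
  [0.6, [-0.01, 0.0025, 0.075], [0, 0, -0.0117]],
  [0.6, [-0.01, 0.0025, 0.175], [0, 0, -0.0117]],
  [0.6, [-0.01, 0.0025, 0.25], [0, 0, -0.0117]],
  [0.6, [-0.01, 0.0025, 0.3125], [0, 0, -0.0117]],
  [0.6, [-0.01, 0.0025, 0.3125], [0, 0, -0.0117]],
  [0.6, [-0.01, 0.0025, 0.3125], [0, 0, -0.0117]],
])

```text
time_s: 5.95
tcp_pos: [0.4841, -0.2755, 0.1483]
ee_rot: [[-0.996, 0.091, 0.0], [0.091, 0.996, -0.001], [-0.0, -0.001, -1.0]]
wrist_force: [-0.6, -0.7, 1.3]
gripper_width: 0.604
gripper_force: 0.0
```

Run:
```python
from h import *
from station import r, vision, order
go(r,[.4838,-.275,.147],84.8)
```

```text
tool delta [0.0003 0.0004 0.0013]
rz -0.01
```

Call:
shift_gripper([
  [0, [0, 0, 0], [0, 0, 0]],
  [0, [0, 0, 0], [0, 0, 0]],
  [0, [0, 0, 0], [0, 0, 0]],
  [0, [0, 0, 0], [0, 0, 0]],
  [0, [0, 0, 0], [0, 0, 0]],
  [0, [0, 0, 0], [0, 0, 0]],
  [0, [0, 0, 0], [0, 0, 0]],
  [0, [0, 0, 0], [0, 0, 0]],
])

```text
time_s: 6.75
tcp_pos: [0.4837, -0.2758, 0.148]
ee_rot: [[-0.996, 0.092, 0.0], [0.092, 0.996, -0.0], [-0.0, -0.0, -1.0]]
wrist_force: [0.3, 0.8, 4.1]
gripper_width: 0.251
gripper_force: 30.0
```

To row units: -0.17 m / 0.4 = -0.425, -0.145 m / 0.4 = -0.3625.

Call:
shift_gripper([
  [0, [0, 0, -0.05], [0, 0, 0]],
  [0, [0, 0, -0.1125], [0, 0, 0]],
  [0, [0, 0, -0.175], [0, 0, 0]],
  [0, [0, 0, -0.2375], [0, 0, 0]],
  [0, [0, 0, -0.3], [0, 0, 0]],
  [0, [0, 0, -0.3625], [0, 0, 0]],
  [0, [0, 0, -0.425], [0, 0, 0]],
  [0, [0, 0, -0.425], [0, 0, 0]],
])

```text
time_s: 7.55
tcp_pos: [0.4849, -0.2763, 0.3208]
ee_rot: [[-0.996, 0.092, 0.006], [0.092, 0.996, -0.002], [-0.007, -0.002, -1.0]]
wrist_force: [0.3, 0.4, -1.3]
gripper_width: 0.246
gripper_force: 30.0
```

Run:
```python
from h import *
from station import r, vision, order
for n in ("scene","top"):
    c=vision.capture(n);P=world(c);h=cv2.cvtColor(c["pixels"],cv2.COLOR_RGB2HSV)
    m=(h[...,0]>=5)&(h[...,0]<18)&(h[...,1]>150)&(P[...,2]>.2)&(c["z_map"]>0)&(abs(P[...,0]-.484)<.06)&(abs(P[...,1]+.275)<.06)
    print(n,m.sum(),P[m].min(0),P[m].max(0))
c=vision.capture("scene");cv2.imwrite("pics/lift.png",cv2.resize(c["pixels"][40:240,120:360,::-1],None,fx=3,fy=3))
go(r,[*HOLE,.318])
```

```text
scene 250 [ 0.46886721 -0.31942726  0.31064611] [ 0.52177458 -0.23670366  0.50186901]
top 219 [ 0.44332911 -0.30839534  0.39871113] [ 0.50759845 -0.23392878  0.58288042]
tool delta [-0.0759  0.285  -0.0018]
```

View pics/lift.png

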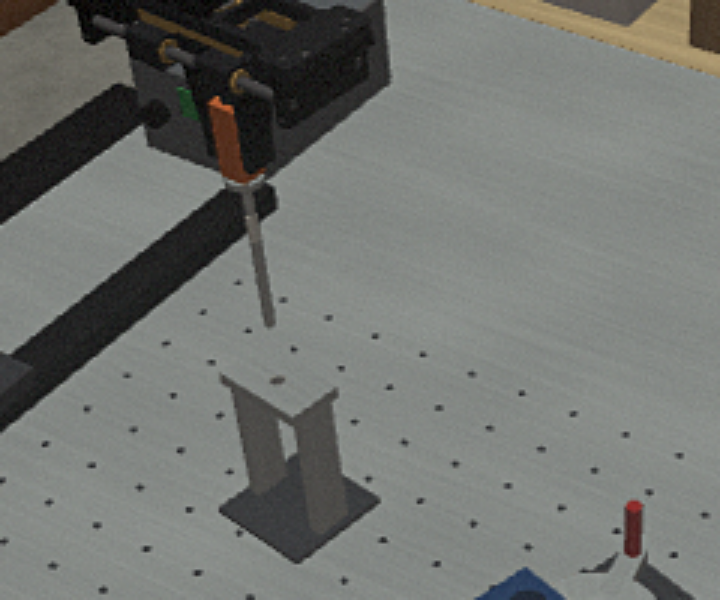

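The probe is clear of its rest, tip at crop pixel (270,325), well above the plate. Next I carry it to above the guide.

To row units: 0.285 m / 0.4 = 0.7125, 0.265 m / 0.4 = 0.6625.

Call:
shift_gripper([
  [0, [-0.025, 0.1, 0], [0, 0, 0]],
  [0, [-0.05, 0.2, 0], [0, 0, 0]],
  [0, [-0.08, 0.3, 0], [0, 0, 0]],
  [0, [-0.1075, 0.4, 0], [0, 0, 0]],
  [0, [-0.1325, 0.5, 0], [0, 0, 0]],
  [0, [-0.16, 0.6, 0], [0, 0, 0]],
  [0, [-0.175, 0.6625, 0], [0, 0, 0]],
  [0, [-0.19, 0.7125, 0], [0, 0, 0]],
])

```text
time_s: 8.5
tcp_pos: [0.5852, 0.0029, 0.3154]
ee_rot: [[-0.996, 0.091, -0.004], [0.091, 0.996, -0.0], [0.004, -0.001, -1.0]]
wrist_force: [-0.1, -0.5, -1.6]
gripper_width: 0.252
gripper_force: 30.0
```

Call:
shift_gripper([
  [0, [0, 0, 0], [0, 0, 0]],
  [0, [0, 0, 0], [0, 0, 0]],
  [0, [0, 0, 0], [0, 0, 0]],
])

```text
time_s: 8.8
tcp_pos: [0.5851, 0.0002, 0.3172]
ee_rot: [[-0.996, 0.093, -0.001], [0.093, 0.996, -0.0], [0.001, -0.0, -1.0]]
wrist_force: [-1.1, 0.1, -0.4]
gripper_width: 0.255
gripper_force: 30.0
```

Run:
```python
from h import *
from station import r, vision, order
go(r,[*HOLE,.19])
c=vision.capture("scene");np.savez("s3.npz",**c);a=c["pixels"][130:290,220:380,::-1]
c=vision.capture("top");np.savez("t3.npz",**c);b=c["pixels"][140:300,270:430,::-1]
cv2.imwrite("pics/above.png",cv2.resize(np.hstack([a,b]),None,fx=2.5,fy=2.5,interpolation=cv2.INTER_CUBIC))
```

```text
tool delta [0.0003 0.0013 0.1272]
```

View pics/above.png

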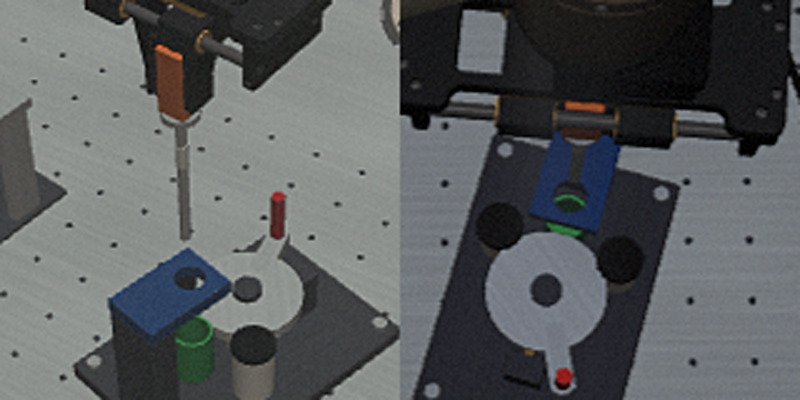

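The pictures show the green well under the guide (hole at left-crop (190,278), right-crop (572,195)) with the rod above it, tip at left-crop (185,238). I'll refine the rod's and hole's positions in both views.

Add to h.py:
```python
def proj(c,X):
    T=np.linalg.inv(c["world_from_camera"]);X=np.atleast_2d(X)@T[:3,:3].T+T[:3,3];K=c["K"]
    return np.stack([K[0,0]*X[:,0]/-X[:,2]+K[0,2],-K[1,1]*X[:,1]/-X[:,2]+K[1,2]],-1)
def circ(x,y,z,R,n=72):
    t=np.linspace(0,2*np.pi,n,endpoint=False);return np.stack([x+R*np.cos(t),y+R*np.sin(t),0*t+z],-1)
def samp(im,p): return cv2.remap(im,p[:,0].astype(np.float32)[None],p[:,1].astype(np.float32)[None],cv2.INTER_LINEAR)[0]
def hole(c,ch,R=.012):
    im=c["pixels"].astype(np.float32);im=im[...,2]-im[...,0] if ch=="br" else im[...,2]
    best=[]
    for dx in np.arange(-.006,.0061,.0005):
        for dy in np.arange(-.006,.0061,.0005):
            x,y=HOLE+[dx,dy]
            best.append((np.mean(samp(im,proj(c,circ(x,y,.137,R+.0025)))-samp(im,proj(c,circ(x,y,.137,R-.0025)))),x,y))
    best.sort();b=np.array(best[-8:]);return b[:,0].max().round(1),b[:,1:].mean(0).round(4)
def rod(c,c0,tcp,rng):
    d=np.abs(c["pixels"].astype(float)-c0["pixels"]).sum(-1);out=[]
    for z in rng:
        u,v=proj(c,[[tcp[0],tcp[1],z]])[0];v=int(round(v));us=np.arange(int(u)-9,int(u)+11);w=d[v,us];w=np.clip(w-25,0,None)
        if w.sum()>0: out.append([z,round((w*us).sum()/w.sum()-u,2),int(w.max())])
    return out
```

Run:
```python
from h import *
from station import r, vision, order
L=lambda n:dict(np.load(n))
s0,t0,s3,t3=map(L,("scene0.npz","top0.npz","s3.npz","t3.npz"))
for n,c in (("s0",s0),("t0",t0),("s3",s3)): print(n,[hole(c,k) for k in("br","b")])
tcp=r.sense()["tcp_pos"];print(tcp,proj(s3,[[*tcp[:2],.179]]),proj(t3,[[*tcp[:2],.179]]))
print(rod(s3,s0,tcp,np.arange(.185,.29,.01)));print(rod(t3,t0,tcp,np.arange(.183,.25,.008)))
for c in(s3,t3): print(proj(c,[[*tcp[:2],.2],[tcp[0]+.01,tcp[1],.2],[tcp[0],tcp[1]+.01,.2]])@np.eye(2))
```

```text
s0 [(np.float64(38.9), array([0.5854, 0.0011])), (np.float64(30.6), array([5.852e-01, 4.000e-04]))]
t0 [(np.float64(39.9), array([0.5833, 0.0016])), (np.float64(41.2), array([0.5834, 0.0016]))]
s3 [(np.float64(43.4), array([0.5854, 0.0011])), (np.float64(40.6), array([5.853e-01, 5.000e-04]))]
[5.85185285e-01 9.57670343e-05 3.17587361e-01] [[294.33532667 225.04876895]] [[339.39946819 211.21583525]]
[[np.float64(0.185), np.float64(4.87), 325], [np.float64(0.195), np.float64(0.5), 203], [np.float64(0.20500000000000002), np.float64(-0.34), 188], [np.float64(0.21500000000000002), np.float64(-0.51), 162], [np.float64(0.22500000000000003), np.float64(-0.16), 156], [np.float64(0.23500000000000004), np.float64(-0.45), 154], [np.float64(0.24500000000000005), np.float64(-0.64), 209], [np.float64(0.25500000000000006), np.float64(0.13), 123], [np.float64(0.26500000000000007), np.float64(-0.5), 99], [np.float64(0.2750000000000001), np.float64(-0.4), 161], [np.float64(0.2850000000000001), np.float64(-0.48), 146]]
[[np.float64(0.183), np.float64(0.21), 23], [np.float64(0.191), np.float64(0.02), 28], [np.float64(0.199), np.float64(-0.2), 30], [np.float64(0.20700000000000002), np.float64(-0.21), 29], [np.float64(0.21500000000000002), np.float64(0.03), 28], [np.float64(0.22300000000000003), np.float64(-0.36), 31], [np.float64(0.23100000000000004), np.float64(0.0), 27], [np.float64(0.23900000000000005), np.float64(-0.01), 25], [np.float64(0.24700000000000005), np.float64(-0.57), 21]]
[[293.97846564 217.02529013]
 [291.04069212 220.37838325]
 [298.62552301 218.99986558]]
[[339.85591185 207.94763306]
 [339.77075462 202.13280298]
 [333.82493026 207.98591351]]
```

Run:
```python
from h import *
L=lambda n:dict(np.load(n))
s0,t0,s3,t3=map(L,("scene0.npz","top0.npz","s3.npz","t3.npz"))
tcp=[.5852,.0003]
for n,a,b in(("s",s3,s0),("t",t3,t0)):
    for nm,im in (("diff",np.abs(a["pixels"].astype(np.float32)-b["pixels"]).sum(-1)),("B-R",a["pixels"][...,2].astype(np.float32)-a["pixels"][...,0])):
        z=np.arange(.16,.2,.002);p=proj(a,np.stack([0*z+tcp[0],0*z+tcp[1],z],-1))
        print(n,nm,[(round(zz,3),int(x)) for zz,x in zip(z,samp(im,p))])
    print(proj(a,[[*tcp,.18],[tcp[0]+.01,tcp[1],.18],[*tcp,.19]]).round(2))
```

```text
s diff [(np.float64(0.16), 23), (np.float64(0.162), 17), (np.float64(0.164), 11), (np.float64(0.166), 11), (np.float64(0.168), 27), (np.float64(0.17), 24), (np.float64(0.172), 21), (np.float64(0.174), 29), (np.float64(0.176), 35), (np.float64(0.178), 113), (np.float64(0.18), 180), (np.float64(0.182), 177), (np.float64(0.184), 143), (np.float64(0.186), 105), (np.float64(0.188), 91), (np.float64(0.19), 119), (np.float64(0.192), 161), (np.float64(0.194), 172), (np.float64(0.196), 169), (np.float64(0.198), 164), (np.float64(0.2), 170)]
s B-R [(np.float64(0.16), 51), (np.float64(0.162), 52), (np.float64(0.164), 54), (np.float64(0.166), 56), (np.float64(0.168), 42), (np.float64(0.17), 16), (np.float64(0.172), -2), (np.float64(0.174), 0), (np.float64(0.176), 0), (np.float64(0.178), -3), (np.float64(0.18), -6), (np.float64(0.182), -4), (np.float64(0.184), -4), (np.float64(0.186), -4), (np.float64(0.188), -4), (np.float64(0.19), -5), (np.float64(0.192), -3), (np.float64(0.194), -4), (np.float64(0.196), -5), (np.float64(0.198), -5), (np.float64(0.2), -3)]
[[294.41 224.72]
 [291.51 228.07]
 [29
[... 398 characters left out ...]
oat64(0.19), 46), (np.float64(0.192), 47), (np.float64(0.194), 48), (np.float64(0.196), 48), (np.float64(0.198), 48), (np.float64(0.2), 48)]
t B-R [(np.float64(0.16), 3), (np.float64(0.162), 4), (np.float64(0.164), 5), (np.float64(0.166), 6), (np.float64(0.168), 6), (np.float64(0.17), 4), (np.float64(0.172), 1), (np.float64(0.174), 0), (np.float64(0.176), 0), (np.float64(0.178), 0), (np.float64(0.18), 0), (np.float64(0.182), 0), (np.float64(0.184), 0), (np.float64(0.186), 0), (np.float64(0.188), 0), (np.float64(0.19), 0), (np.float64(0.192), 0), (np.float64(0.194), 0), (np.float64(0.196), -1), (np.float64(0.198), -1), (np.float64(0.2), -2)]
[[339.3  211.06]
 [339.22 205.37]
 [339.51 209.52]]
```

To row units: 0.03 m / 0.4 = 0.075, 0.0013 m / 0.4 = 0.0033.

Call:
shift_gripper([
  [0, [0, 0.0033, 0.03], [0, 0, 0]],
  [0, [0, 0.0033, 0.06], [0, 0, 0]],
  [0, [0, 0.0033, 0.075], [0, 0, 0]],
  [0, [0, 0.0033, 0.075], [0, 0, 0]],
  [0, [0, 0.0033, 0.075], [0, 0, 0]],
])

```text
time_s: 9.4
tcp_pos: [0.5857, 0.0023, 0.2874]
ee_rot: [[-0.996, 0.092, -0.0], [0.092, 0.996, -0.0], [0.0, -0.0, -1.0]]
wrist_force: [-0.3, -0.0, -0.5]
gripper_width: 0.248
gripper_force: 30.0
```

Run:
```python
from h import *
from station import r, vision, order
T=np.mean([(vision.capture("wrist"),r.sense()["tcp_pos"])[1] for _ in range(6)],0);print("tcp mean",T)
o=[]
for n,x,y in(("scene",245,185),("top",290,170)):
    ims=[vision.capture(n) for _ in range(6)];c=ims[0];c["pixels"]=np.mean([i["pixels"] for i in ims],0).round().astype(np.uint8);np.savez(n+"4.npz",**c)
    z=c["pixels"][y:y+80,x:x+80,::-1];z=cv2.resize(z,None,fx=5,fy=5,interpolation=cv2.INTER_CUBIC)
    for R,h,col in((.012,.137,(0,255,255)),(.004,T[2]-.138,(255,0,255))):
        X=HOLE if R>.01 else T[:2];p=(proj(c,circ(*X,h,R))-[x,y]+.5)*5;cv2.polylines(z,[p.astype(np.int32)],True,col,1)
    o.append(z)
cv2.imwrite("pics/near.png",np.hstack(o))
s0,t0,s4,t4=[dict(np.load(k+".npz")) for k in("scene0","top0","scene4","top4")]
print(rod(s4,s0,T,np.arange(.18,.25,.01)));print(rod(t4,t0,T,np.arange(.153,.22,.008)))
```

```text
tcp mean [0.58586038 0.00242182 0.28797741]
[[np.float64(0.18), np.float64(4.57), 306], [np.float64(0.19), np.float64(5.11), 311], [np.float64(0.2), np.float64(-0.92), 173], [np.float64(0.21000000000000002), np.float64(-0.55), 177], [np.float64(0.22000000000000003), np.float64(-0.68), 145], [np.float64(0.23000000000000004), np.float64(-0.52), 158], [np.float64(0.24000000000000005), np.float64(-0.52), 151], [np.float64(0.25000000000000006), np.float64(-0.31), 195]]
[[np.float64(0.153), np.float64(0.07), 4], [np.float64(0.161), np.float64(1.13), 16], [np.float64(0.17700000000000002), np.float64(-0.28), 26], [np.float64(0.18500000000000003), np.float64(-0.11), 30], [np.float64(0.19300000000000003), np.float64(0.1), 25], [np.float64(0.20100000000000004), np.float64(-0.13), 28], [np.float64(0.20900000000000005), np.float64(-0.11), 19], [np.float64(0.21700000000000005), np.float64(-0.08), 20]]
```

View pics/near.png

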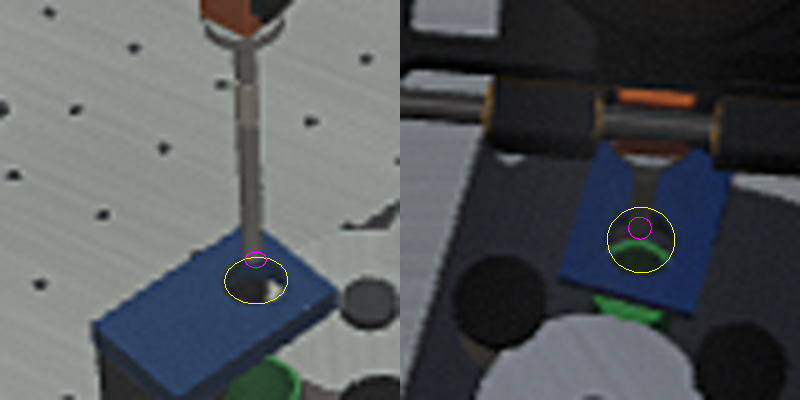

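Both overlays match the picture (hole at (256,281) left and (641,240) right, tip just above it). I correct by about 1 mm and lower it.

To row units: 0.097 m / 0.4 = 0.2425, -0.001 m / 0.4 = -0.0025.

Call:
shift_gripper([
  [0, [0.0025, -0.0025, 0], [0, 0, 0]],
  [0, [0.0025, -0.0025, 0.0375], [0, 0, 0]],
  [0, [0.0025, -0.0025, 0.075], [0, 0, 0]],
  [0, [0.0025, -0.0025, 0.1125], [0, 0, 0]],
  [0, [0.0025, -0.0025, 0.15], [0, 0, 0]],
  [0, [0.0025, -0.0025, 0.1875], [0, 0, 0]],
  [0, [0.0025, -0.0025, 0.22], [0, 0, 0]],
  [0, [0.0025, -0.0025, 0.2425], [0, 0, 0]],
])

```text
time_s: 11.1
tcp_pos: [0.5842, 0.0014, 0.1895]
ee_rot: [[-0.996, 0.092, -0.001], [0.092, 0.996, -0.0], [0.001, -0.0, -1.0]]
wrist_force: [0.3, 0.1, -0.4]
gripper_width: 0.251
gripper_force: 30.0
```

Call:
shift_gripper([
  [0, [0, 0, 0], [0, 0, 0]],
  [0, [0, 0, 0], [0, 0, 0]],
  [0, [0, 0, 0], [0, 0, 0]],
])

```text
time_s: 11.4
tcp_pos: [0.5851, 0.0016, 0.1915]
ee_rot: [[-0.996, 0.092, 0.002], [0.092, 0.996, 0.0], [-0.002, 0.0, -1.0]]
wrist_force: [-0.5, -0.8, -0.4]
gripper_width: 0.248
gripper_force: 30.0
```

Run:
```python
from h import *
from station import r, vision, order
T=np.mean([(vision.capture("wrist"),r.sense()["tcp_pos"])[1] for _ in range(6)],0);print("tcp mean",T,HOLE)
ims=[vision.capture("scene") for _ in range(6)];c=ims[0];c["pixels"]=np.mean([i["pixels"] for i in ims],0).round().astype(np.uint8);np.savez("scene5.npz",**c)
x,y=250,185
z=cv2.resize(c["pixels"][y:y+100,x:x+100,::-1],None,fx=6,fy=6,interpolation=cv2.INTER_CUBIC)
p=(proj(c,circ(*HOLE,.137,.012))-[x,y]+.5)*6;cv2.polylines(z,[p.astype(np.int32)],True,(0,255,255),1)
cv2.imwrite("pics/in.png",z)
s0=dict(np.load("scene0.npz"));print(rod(c,s0,T,np.arange(.137,.172,.004)))
```

```text
tcp mean [0.58483371 0.00153782 0.19117222] [0.58484355 0.00154721]
[[np.float64(0.137), np.float64(0.1), 178], [np.float64(0.14100000000000001), np.float64(-0.42), 225], [np.float64(0.14500000000000002), np.float64(-1.42), 204], [np.float64(0.14900000000000002), np.float64(-0.11), 46], [np.float64(0.15300000000000002), np.float64(0.36), 55], [np.float64(0.15700000000000003), np.float64(6.98), 337], [np.float64(0.16100000000000003), np.float64(5.29), 355], [np.float64(0.16500000000000004), np.float64(2.66), 314], [np.float64(0.16900000000000004), np.float64(3.5), 304]]
```

View pics/in.png

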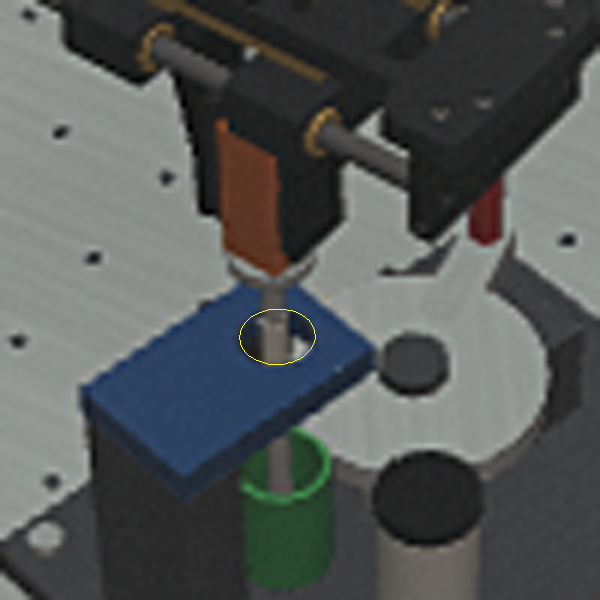

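The rod is at x≈276 in a rim spanning 240–316, so it is centred. The band is at the rim, the tip is inside the green well, and there is no contact force. Handing in.

```bash
python3 -c "
from station import r, vision, order
print(order.finish_job())"
```

```text
the job is handed in; nothing more can be done
None
```

I handed the job in at about 12 s. The turret is one click counter-clockwise (about 0.90 rad), and the probe is held still and upright in the guide hole, centred to about 1 mm with its white band at the guide's top face. I saw no sign of contact and no move went near the glasses, bottle or mirror, but I didn't re-measure those three, and no verdict came back.

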